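# Close a double-lidded tea jar and take off its outer lid alone

## Task

The tea jar stands open and its two lids lie beside it, the outer lid nested over the inner one. Carry both lids together by the tall middle knob, lower them gently onto the jar until the inner lid is fully seated in the mouth, and let go; then take the outer lid alone by its raised collar and lift it straight up, leaving the inner lid seated and undisturbed. Finish still holding the outer lid level and still about 10 cm above where it sat (do not put it down or let go), and leave the jar and the other things where they stand.

Things in the scene. Friction and masses are not known exactly. Their poses are not given: they have to be found in the camera images.
- tea_jar: Open white stoneware tea jar, loose, 0.8 kg, round, 84 mm tall: body 84 mm across up to 64 mm, then a neck 70 mm across from 70 mm up to the rim at 84 mm. Origin: centre of its underside; z up. The inner lid is seated when that lid's origin lies 70 mm above this origin, on the same axis.
- jar_mouth (a point): Centre of the tea jar's mouth, in the plane of its rim (84 mm above the jar's underside); the mouth is 62 mm wide inside, wall 4 mm.
- inner_lid: Inner lid, light wood, about 0.15 kg, round, no handle but its knob. Origin: centre of the underside of its plug, z up. Plug 56 mm across, 14 mm deep (lowest 6 mm tapered to 50 mm); flange 70 mm across from 14 to 18 mm that rests on the jar's rim; stem 12 mm across; knob 18 mm across from 42 to 62 mm. At the start the plug stands on the worktop, the knob pokes up through the outer lid.
- knob (a point): Centre of the inner lid's round knob (18 mm across, 20 mm tall, vertical axis), 52 mm above the inner lid's origin. Lifting by it carries both lids, as the outer lid merely rests on the inner lid's flange.
- outer_lid: Outer lid, light wood, about 0.12 kg, round cap 82 mm across. Origin: centre of its skirt's lower edge, z up. Skirt 76 mm inside; plate from 12 to 16 mm with a 26 mm hole; collar round the hole from 16 to 32 mm. Rests loose on the inner lid's flange, its origin 6 mm above the inner lid's, the knob starting 4 mm above the collar. Lifts straight off freely; clears the knob after 56 mm.
- collar (a point): Centre of the outer lid's collar (a ring 40 mm across outside, 26 mm inside, 16 mm tall), 24 mm above the outer lid's origin, 8 mm above the plate. The knob passes through it and stands up to 30 mm above the collar's top edge.
- teaspoon_1: Bystander: metal teaspoon, 137x28x13 mm, loose; origin under its middle.
- match_box: Bystander: small match box, 36x53x14 mm, loose; origin under its middle.
- tin_flat: Bystander: flat oblong food tin, 63x105x26 mm, loose; origin under its middle.
- tealight: Bystander: small round tealight, 38 mm across, 15 mm tall, loose; origin under its middle.

How it is judged:
By the outcome, as a careful person would: the job done as asked, in the order asked, and still so for the second after the job is handed in, while the arm keeps its last pose, push and grip.
It also fails if it takes over 54 s, if anything falls off the work surface, if the arm or the gripper's body presses on something with over 40 N, if the wrist force passes 120 N, or if a joint passes its speed limit or range.

## Robot

A 6-joint arm with a two-finger parallel gripper is mounted at the origin on a cart in front of the work surface, level with it; the furniture and walls round the work are solid. World frame = base frame: x ahead of the robot, y to its left, z up, the work surface at z = 0. Lengths are in m, angles in degrees, forces in N, time in s.
With the tool pointing down it reaches from about 0.4 to 0.825 m from the base axis. Payload 7 kg.
Tool frame: the origin (TCP) lies at the very end of the fingers, on their centre line; the grasp point (between the pads) lies 19 mm behind it (r.hold_point_z is the distance from the TCP to the grasp point, in m); z points along the fingers, y is the line along which they close (so a half turn about z gives the same grasp; the last joint's range is limited). The gripper opens to 88 mm and grips with 3 to 60 N. Pads are 19 mm wide; open, the fingers measure 130 mm over their backs; the gripper's body (78 mm by 193 mm) begins 47 mm behind the grasp point.
Start: joints at [-53.852, 20.546, 0.682, 0, -70.136, -16.507], TCP at [0.227, -0.636, 0.227] pointing down, gripper open.
Joint ranges: [-176.03, 176.03], [-82.01, 121.73], [-58.28, 71.71], [-173.87, 95.51], [-174.79, -0.11], [-173.66, 173.66]. Speed limits (degrees/s): [136.94, 136.94, 172.46, 180, 180, 180].

## Interface

Orientations are given as [roll, pitch, yaw] about the fixed x, y, z axes, in that order (R = Rz(yaw) Ry(pitch) Rx(roll)).
In Python, from plant import telemetry, vision, workorder, r gives the robot as it stands.
- The arm moves only by the tool move_arm, never from a script. Its argument "plan" is a list of rows, each a list of 7 numbers: the opening, from -1 (shut) to 1 (fully open), so that 0 is half open, then the shift along the world's x, y, z in m, then the turn, a rotation vector about the world's x, y, z in degrees. In form: [[fingers, dx, dy, dz, ax, ay, az], ...]. A call has 1 to 20 rows; each row shifts and turns the commanded pose from where the row before left it; what a row does not reach is not made up. A row lasts 1/8 s, in which the tool goes at most 62.5 mm and 10.7 degrees, less where a joint would pass 70% of its speed; a pose out of reach is approached as far as the arm can. A call is refused whole if a number of a shift passes 0.0625 or a number of a turn 10.7, either way. A call with a gripper value outside its range is refused whole. The fingers move at their own pace and stop on an object; "force" is the grip in N (left out, the last holds). Time passes only in rows, so rows that do not move let the fingers close. It gives the time, the measured TCP pose, the force, the opening and the grip force at its end, in the units of the state.
- telemetry.get_state(): the state, without advancing time (a new reading comes with each control period).
- vision.capture(name): name is "scene" or "top"; returns a dict with "img" (420x560x3 uint8, red, green, blue), "depth" (420x560 float32, m along the optical axis (not along the pixel's ray), 0 where there is no reading), "intrinsics" (3x3 intrinsics, pixels), "R" (3x3) and "t" (3): a world point X has camera coordinates R X + t. Camera axes: x right, y down, z forward; pixel columns grow to the right and rows downward; lengths in m; the calibration is good to about 2 mm. A picture is of the moment at which its call begins.
- workorder.close_job(): hands the job in; it is judged then, once.
The state is a dict: "time_s": time; "joints": joint angles; "qd": joint speeds; "joint_torque": joint torques, N m; "tcp_pos": TCP position; "eef_rot": TCP orientation; "contact_force": force on the tool from outside, world axes, zero at the start; "moment": the same for the moment, N m; "gripper_width": finger opening in m; "gripper_force": force on a finger pad.
Only numpy, scipy, OpenCV 4.12 (cv2) and the standard library are available. Lean on these libraries where they do the work, as an engineer would, in place of code of your own. Each camera call takes 0.05 s, during which the arm holds its last target. There are 200 camera calls.

## Working session

There is one attempt and no reset: what is moved stays moved. The work goes in short steps, Python scripts to look and compute and a tool call to move; the robot and the scene stay as the last step left them, time stands still between calls to the robot, and variables do not carry over. Pictures are saved under pics/ and viewed, at most 10 in all, crops included, and the job is handed in when it is done.

Besides the shell and the picture viewer there is one more tool, called after "Emit:" as name([rows], argument=value, ...), one row to a line, values as JSON. move_arm: Moves the arm, as the interface text tells. Its arguments: {"type":"object","properties":{"plan":{"type":"array"},"force":{"type":"number"}},"required":["plan"]}

```bash
mkdir -p pics
cat > h.py <<'E'
import numpy as np, cv2
from plant import telemetry, vision, workorder, r
def cap(n):
    c=vision.capture(n); return c
def cloud(c):
    K=np.array(c["intrinsics"]);d=c["depth"];v,u=np.indices(d.shape)
    P=np.stack([(u-K[0,2])/K[0,0]*d,(v-K[1,2])/K[1,1]*d,d],-1)
    W=(P-np.array(c["t"]))@np.array(c["R"]); W[d==0]=np.nan
    return W
def save(c,n): cv2.imwrite("pics/"+n,c["img"][:,:,::-1])
E
python3 - <<'E'
from h import *
print(telemetry.get_state())
a=cap("scene");b=cap("top")
im=np.vstack([a["img"],b["img"]]);
save(a,"s1.png");save(b,"t1.png")
for c in(a,b): print(-np.array(c["R"]).T@c["t"],c["intrinsics"][0][0])
W=cloud(b)
m=(W[...,2]>0.008)&(W[...,2]<0.2)
n,l,s,ce=cv2.connectedComponentsWithStats(m.astype('uint8'))
for i in range(1,n):
    if s[i,4]>30:
        p=W[l==i];print(i,s[i],p.min(0).round(3),p.max(0).round(3))
E
```

```text
{'time_s': 0.0, 'joints': array([-5.38539302e+01,  2.05921563e+01,  6.32810465e-01, -2.15163969e-02,
       -7.01346648e+01, -1.65070994e+01]), 'qd': array([-0.06974267, -0.07768583, -0.07929487, -0.00459691, -0.07171464,
        0.07175737]), 'joint_torque': array([ 1.08488846e-04, -5.82706475e+01,  2.93060589e+01,  6.99741259e+00,
        6.76023628e-03, -2.32443081e-04]), 'tcp_pos': array([ 0.22667952, -0.63527408,  0.22560283]), 'eef_rot': array([ 1.79904116e+02, -7.32152724e-03, -1.60368352e+02]), 'contact_force': array([-0.57123066,  0.3999023 ,  0.08518545]), 'moment': array([-0.02122206, -0.00430619,  0.01248236]), 'gripper_force': 0.0, 'gripper_width': 0.08761384419974211}
[ 0.1726605  -0.53658374  0.60880693] 464.11287406111137
[0.36931419 0.01053143 1.0265762 ] 494.23841293080955
1 [ 81   0 128  10 597] [0.968 0.094 0.15 ] [1.017 0.352 0.194]
2 [  119    16   441   123 16694] [ 0.766 -0.677  0.008] [0.92  0.267 0.2  ]
4 [   0   34  107   55 4353] [0.882 0.291 0.008] [0.919 0.584 0.2  ]
29 [ 272   69   97   54 2601] [ 0.774 -0.226  0.008] [ 0.9   -0.019  0.093]
79 [376  90 
[... 347 characters left out ...]
8]
314 [429 144  10  12  31] [ 0.683 -0.371  0.008] [ 0.709 -0.349  0.014]
334 [195 170  30  28 426] [0.626 0.097 0.008] [0.685 0.158 0.019]
341 [249 177  16   8  43] [0.647 0.012 0.008] [0.662 0.044 0.017]
348 [249 183  17  13  46] [0.624 0.01  0.008] [0.648 0.045 0.017]
362 [426 195   5  23  47] [ 0.549 -0.332  0.008] [ 0.597 -0.324  0.014]
367 [206 203  44  45 920] [0.516 0.049 0.008] [0.599 0.133 0.088]
396 [ 347  222   41   40 1268] [ 0.466 -0.231  0.008] [ 0.548 -0.15   0.066]
434 [267 239  26  22 122] [ 0.484 -0.037  0.008] [0.525 0.017 0.016]
468 [435 267   7  21  54] [ 0.404 -0.332  0.008] [ 0.445 -0.324  0.013]
478 [455 283  15  14  32] [ 0.383 -0.385  0.008] [ 0.41  -0.36   0.011]
```

View pics/t1.png

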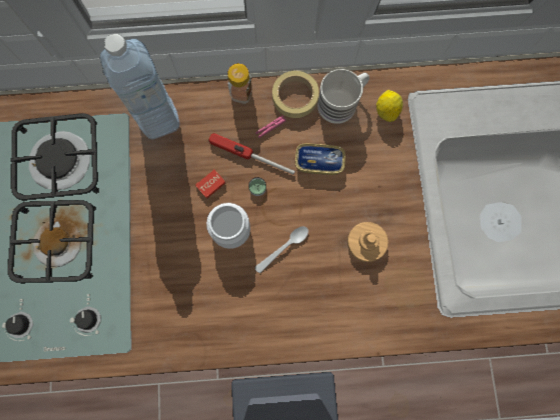

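View pics/s1.png

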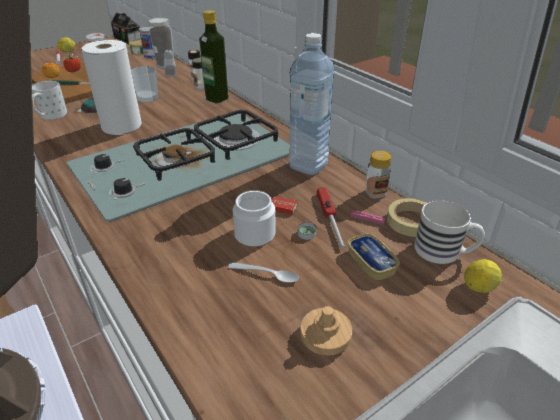

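Run:
```python
from h import *
from scipy.optimize import least_squares
def fit(p):
    x=lambda q:np.hypot(p[:,0]-q[0],p[:,1]-q[1])-q[2]
    c=np.median(p,0)
    s=least_squares(x,[c[0],c[1],.03],loss='soft_l1',f_scale=.001);return s.x.round(4),len(p)
for n in("top","scene"):
    W=cloud(cap(n)).reshape(-1,3)
    for nm,(cx,cy) in dict(lid=(.507,-.19),jar=(.558,.091)).items():
        p=W[np.hypot(W[:,0]-cx,W[:,1]-cy)<.055]
        h=np.histogram(p[:,2],bins=np.arange(0,.1,.004))
        print(n,nm,list(zip((h[1]*1000).astype(int),h[0])))
        for lo,hi in ([(.056,.07),(.034,.044),(.018,.026)] if nm=='lid' else [(.08,.09),(.0,.06)]):
            q=p[(p[:,2]>lo)&(p[:,2]<hi)]
            if len(q)>8: print(lo,hi,'mean',q.mean(0).round(4),'mid',((q.max(0)+q.min(0))/2).round(4),(q.max(0)-q.min(0)).round(4),fit(q))
```

```text
top lid [(np.int64(0), np.int64(339)), (np.int64(4), np.int64(19)), (np.int64(8), np.int64(13)), (np.int64(12), np.int64(26)), (np.int64(16), np.int64(244)), (np.int64(20), np.int64(634)), (np.int64(24), np.int64(80)), (np.int64(28), np.int64(13)), (np.int64(32), np.int64(50)), (np.int64(36), np.int64(111)), (np.int64(40), np.int64(11)), (np.int64(44), np.int64(1)), (np.int64(48), np.int64(7)), (np.int64(52), np.int64(4)), (np.int64(56), np.int64(16)), (np.int64(60), np.int64(40)), (np.int64(64), np.int64(9)), (np.int64(68), np.int64(0)), (np.int64(72), np.int64(0)), (np.int64(76), np.int64(0)), (np.int64(80), np.int64(0)), (np.int64(84), np.int64(0)), (np.int64(88), np.int64(0)), (np.int64(92), np.int64(0))]
0.056 0.07 mean [ 0.507  -0.1902  0.0614] mid [ 0.5075 -0.1906  0.0619] [0.017  0.0166 0.0102] (array([ 0.5071, -0.1903,  0.0063]), 65)
0.034 0.044 mean [ 0.5066 -0.1893  0.0371] mid [ 0.5072 -0.1902  0.0383] [0.0375 0.0393 0.0084] (array([ 0.5072, -0.1903,  0.0168]), 165)
0.018 0.026 mean [ 0.5061 -0.1891  0.0215] mid [ 0.5066 -0.1903  0.0219] [0.0805 0.0805 0.0078] (array([ 0.
[... 2440 characters left out ...]
6), np.int64(87)), (np.int64(40), np.int64(93)), (np.int64(44), np.int64(99)), (np.int64(48), np.int64(110)), (np.int64(52), np.int64(109)), (np.int64(56), np.int64(110)), (np.int64(60), np.int64(120)), (np.int64(64), np.int64(136)), (np.int64(68), np.int64(171)), (np.int64(72), np.int64(102)), (np.int64(76), np.int64(124)), (np.int64(80), np.int64(119)), (np.int64(84), np.int64(142)), (np.int64(88), np.int64(0)), (np.int64(92), np.int64(0))]
0.08 0.09 mean [0.559  0.0872 0.0839] mid [0.5597 0.0889 0.0839] [0.0696 0.0702 0.0076] (array([0.5597, 0.0883, 0.0328]), 261)
0.0 0.06 mean [0.5474 0.073  0.0263] mid [0.5577 0.0888 0.03  ] [0.1094 0.1039 0.06  ] (array([0.5593, 0.0883, 0.0407]), 1531)
```

The top view shows the lids at about (368,243) and the jar at (229,226); the scene view shows them at (326,328) and (255,218). Nothing stands tall near either. The lids are at about (0.508, -0.1915) and the jar at about (0.5585, 0.090). Both cameras agree on the lid-to-jar shift, about (0.0505, 0.281).

Emit:
move_arm([
  [1,0.014,0.022,0,0,0,-9.8],
  [1,0.028,0.044,0,0,0,-9.8],
  [1,0.028,0.044,-0.01,0,0,0],
  [1,0.028,0.044,-0.01,0,0,0],
  [1,0.028,0.044,-0.01,0,0,0],
  [1,0.028,0.044,-0.01,0,0,0],
  [1,0.028,0.044,-0.01,0,0,0],
  [1,0.028,0.044,-0.01,0,0,0],
  [1,0.028,0.044,-0.01,0,0,0],
  [1,0.028,0.044,-0.01,0,0,0],
  [0,0.015,0.026,0,0,0,0],
  [0,0,0,0,0,0,0],
  [0,0,0,0,0,0,0],
  [0,0,0,0,0,0,0],
], force=20)

```text
time_s: 1.95
tcp_pos: [0.5074, -0.1924, 0.1466]
eef_rot: [180.0, 0.0, 180.0]
contact_force: [0.2, -0.3, -0.0]
gripper_width: 0.0532
gripper_force: 0.0
```

Emit:
move_arm([
  [0,0.0006,0.0009,-0.03,0,0,0],
  [0,0,0,-0.03,0,0,0],
  [0,0,0,-0.025,0,0,0],
  [0,0,0,-0.015,0,0,0],
  [0,0,0,-0.0045,0,0,0],
  [0,0,0,0,0,0,0],
  [0,0,0,0,0,0,0],
], force=15)

```text
time_s: 2.82
tcp_pos: [0.5091, -0.1909, 0.043]
eef_rot: [-180.0, 0.1, -180.0]
contact_force: [-0.1, -0.1, 1.3]
gripper_width: 0.0441
gripper_force: 0.0
```

Run:
```python
from h import *
s=telemetry.get_state();print(s["tcp_pos"],s["gripper_width"],s["contact_force"])
a=cap("scene");W=cloud(a)
save({"img":cv2.resize(a["img"][230:400,200:440],None,fx=3,fy=3)},"s2.png")
p=W.reshape(-1,3);q=p[(abs(p[:,0]-.508)<.05)&(abs(p[:,1]+.19)<.09)&(p[:,2]>.046)&(p[:,2]<.085)]
for i in range(-280,-100,8):
    z=q[(q[:,1]>i/1e3)&(q[:,1]<=i/1e3+.008)]
    if len(z):print(i,len(z),z.min(0).round(3),z.max(0).round(3))
```

```text
[ 0.5091176  -0.19090751  0.04295447] 0.044058774743308916 [-0.13192908 -0.11695228  1.32908831]
-240 10 [ 0.499 -0.234  0.075] [ 0.506 -0.232  0.084]
-232 128 [ 0.498 -0.232  0.047] [ 0.52  -0.224  0.082]
-224 29 [ 0.498 -0.224  0.049] [ 0.501 -0.216  0.068]
-216 8 [ 0.5   -0.216  0.047] [ 0.501 -0.214  0.065]
-208 7 [ 0.507 -0.201  0.046] [ 0.511 -0.2    0.052]
-200 43 [ 0.501 -0.2    0.046] [ 0.507 -0.192  0.065]
-192 10 [ 0.501 -0.191  0.048] [ 0.504 -0.186  0.063]
-176 121 [ 0.499 -0.171  0.046] [ 0.52  -0.168  0.085]
-168 61 [ 0.498 -0.168  0.049] [ 0.503 -0.16   0.084]
-160 45 [ 0.498 -0.16   0.049] [ 0.5   -0.152  0.085]
```

View pics/s2.png

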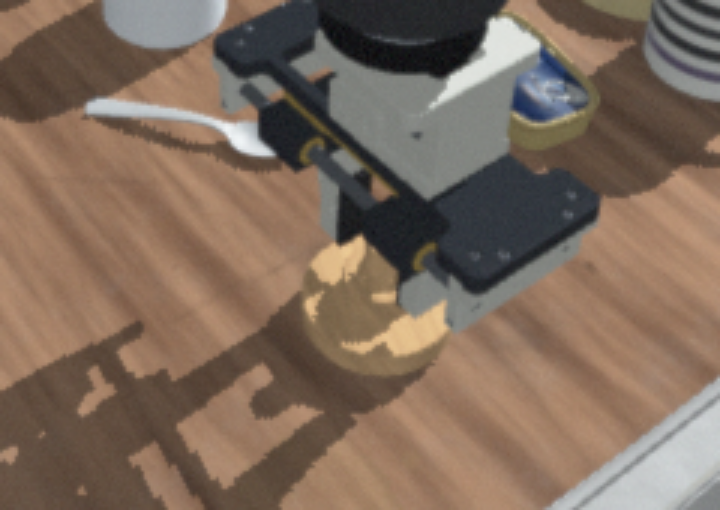

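The fingers straddle the knob, centred on it in the crop at about (385,285), and the tips are above the collar. Closing now.

Emit:
move_arm([
  [-0.5,0,0,0,0,0,0],
  [-0.7,0,0,0,0,0,0],
  [-1,0,0,0,0,0,0],
  [-1,0,0,0,0,0,0],
  [-1,0,0,0,0,0,0],
  [-1,0,0,0,0,0,0],
  [-1,0,0,0,0,0,0],
  [-1,0,0,0,0,0,0],
], force=20)

```text
time_s: 3.88
tcp_pos: [0.5085, -0.1908, 0.0421]
eef_rot: [-180.0, 0.0, -180.0]
contact_force: [-0.2, 1.5, 3.1]
gripper_width: 0.0172
gripper_force: 20.0
```

Run:
```python
from h import *
print(telemetry.get_state())
```

```text
{'time_s': 3.875, 'joints': array([ 1.10776164e-01,  1.93838160e+01, -2.89116141e+01,  9.55983167e-04,
       -4.16988108e+01, -9.00705824e+01]), 'qd': array([-0.05572836,  0.0506691 ,  0.07676575, -0.01964615, -0.01347154,
       -0.084397  ]), 'joint_torque': array([-3.59355714e-01, -4.67203581e+01,  2.02478617e+01,  4.89054322e+00,
        1.32483817e-01, -5.75776121e-04]), 'tcp_pos': array([ 0.50850652, -0.1908214 ,  0.04214344]), 'eef_rot': array([-1.79999371e+02,  5.75982926e-03, -1.79959092e+02]), 'contact_force': array([-0.18383984,  1.54053783,  3.13047211]), 'moment': array([0.30608875, 0.24893817, 0.00728639]), 'gripper_force': 20.000428325438406, 'gripper_width': 0.01719241966880766}
```

Emit:
move_arm([
  [-1,0,0,0.004,0,0,0],
  [-1,0,0,0.008,0,0,0],
  [-1,0,0,0.014,0,0,0],
  [-1,0,0,0.02,0,0,0],
  [-1,0,0,0.02,0,0,0],
  [-1,0,0,0.02,0,0,0],
  [-1,0,0,0.02,0,0,0],
  [-1,0,0,0.01,0,0,0],
  [-1,0,0,0.004,0,0,0],
  [-1,0,0,0,0,0,0],
  [-1,0,0,0,0,0,0],
])

```text
time_s: 5.25
tcp_pos: [0.508, -0.1907, 0.1613]
eef_rot: [180.0, -0.1, -180.0]
contact_force: [1.2, -0.2, -3.1]
gripper_width: 0.0172
gripper_force: 20.0
```

```bash
cat >> h.py <<'E'
from scipy.optimize import least_squares
def circ(p,R):
    # centre of disc seen at outer edge: smallest circle via minmax mid plus robust outer hull fit
    h=cv2.convexHull(p[:,:2].astype('float32'))[:,0]
    s=least_squares(lambda q:np.hypot(h[:,0]-q[0],h[:,1]-q[1])-R,h.mean(0),loss='soft_l1',f_scale=.001)
    return s.x.round(4)
E
python3 - <<'E'
from h import *
print(telemetry.get_state()["tcp_pos"])
for n in("scene","top"):
    a=cap(n);W=cloud(a).reshape(-1,3)
    p=W[np.hypot(W[:,0]-.508,W[:,1]+.19)<.05]
    for lo,hi in [(.128,.150),(.136,.150),(.154,.162)]:
        q=p[(p[:,2]>lo)&(p[:,2]<hi)]
        print(n,lo,len(q),len(q)>3 and (q.min(0).round(4),q.max(0).round(4)))
    q=p[(p[:,2]>.136)&(p[:,2]<.148)]
    if len(q)>50:
        A=np.c_[q[:,:2]-q[:,:2].mean(0),np.ones(len(q))];print('tilt',np.linalg.lstsq(A,q[:,2],rcond=None)[0],circ(q,.041))
    j=W[(np.hypot(W[:,0]-.558,W[:,1]-.09)<.05)&(W[:,2]>.081)&(W[:,2]<.09)]; print('jar',circ(j,.035))
    save({"img":cv2.resize(a["img"][200:370,200:440],None,fx=3,fy=3)},n+"3.png")
E
```

```text
[ 0.5079901  -0.1907422   0.16129875]
scene 0.128 1542 (array([ 0.4675, -0.2339,  0.128 ]), array([ 0.5505, -0.1522,  0.15  ]))
scene 0.136 1322 (array([ 0.4675, -0.2337,  0.136 ]), array([ 0.5505, -0.1522,  0.15  ]))
scene 0.154 172 (array([ 0.4893, -0.2118,  0.154 ]), array([ 0.5185, -0.1734,  0.1616]))
tilt [0.0171385  0.01612623 0.14207496] [ 0.5087 -0.193 ]
jar [0.5602 0.0889]
top 0.128 385 (array([ 0.4659, -0.2258,  0.1281]), array([ 0.5342, -0.1502,  0.1447]))
top 0.136 351 (array([ 0.4659, -0.2258,  0.136 ]), array([ 0.5342, -0.1502,  0.1447]))
top 0.154 0 False
tilt [ 0.00627404 -0.00482105  0.14058535] [ 0.507  -0.1907]
jar [0.5579 0.0902]
```

View pics/scene3.png

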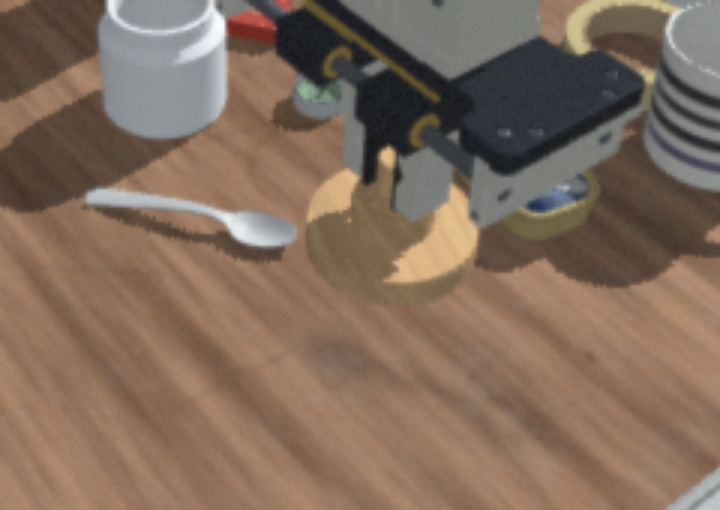

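The crop shows both lids hanging level from the knob, centred near (392,240). The two cameras agree on a shift of (0.051, 0.281).

Emit:
move_arm([
  [-1,0.002,0.01,0,0,0,0],
  [-1,0.004,0.02,0,0,0,0],
  [-1,0.006,0.035,0,0,0,0],
  [-1,0.007,0.04,0,0,0,0],
  [-1,0.008,0.04,0,0,0,0],
  [-1,0.008,0.04,0,0,0,0],
  [-1,0.006,0.04,0,0,0,0],
  [-1,0.005,0.03,0,0,0,0],
  [-1,0.003,0.017,0,0,0,0],
  [-1,0.002,0.009,0,0,0,0],
  [-1,0,0,-0.01,0,0,0],
  [-1,0,0,-0.01,0,0,0],
  [-1,0,0,0,0,0,0],
  [-1,0,0,0,0,0,0],
  [-1,0,0,0,0,0,0],
])

```text
time_s: 7.22
tcp_pos: [0.5597, 0.09, 0.1424]
eef_rot: [180.0, 0.0, -180.0]
contact_force: [-0.9, -0.2, -2.3]
gripper_width: 0.0174
gripper_force: 20.0
```

Run:
```python
from h import *
t=telemetry.get_state()["tcp_pos"];print(t)
for n in("scene","top"):
    a=cap(n);W=cloud(a).reshape(-1,3)
    p=W[np.hypot(W[:,0]-.559,W[:,1]-.09)<.055]
    q=p[(p[:,2]>.110)&(p[:,2]<.130)]
    print(n,len(q),q.min(0).round(4),q.max(0).round(4),'lid',circ(q,.041))
    j=p[(p[:,2]>.02)&(p[:,2]<.06)];print('jar body',len(j),least_squares(lambda q:np.hypot(j[:,0]-q[0],j[:,1]-q[1])-.042,[.559,.09],loss='soft_l1',f_scale=.001).x,j.min(0),j.max(0))
    save({"img":cv2.resize(a["img"][110:280,150:390],None,fx=3,fy=3)},n+"4.png")
```

```text
[0.55971322 0.08998937 0.1424105 ]
scene 783 [0.5193 0.0451 0.1102] [0.6019 0.1284 0.13  ] lid [0.56   0.0866]
jar body 806 [0.56062776 0.08948947] [0.51775603 0.0458138  0.02002132] [0.59900435 0.13012522 0.05994721]
top 344 [0.517  0.05   0.1107] [0.556  0.1223 0.1265] lid [0.5584 0.0893]
jar body 121 [0.55779268 0.09135534] [0.51556154 0.04953173 0.02037824] [0.55794227 0.12441443 0.0598674 ]
```

View pics/scene4.png

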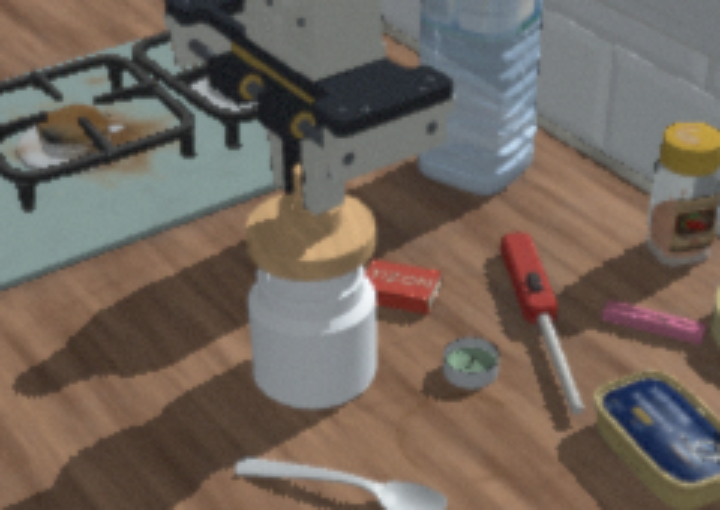

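Both lids hang level over the jar, at (312,230) above the mouth in the crop. I'll nudge y by +1 mm and lower them slowly.

Emit:
move_arm([
  [-1,-0.0005,0.001,-0.004,0,0,0],
  [-1,0,0,-0.004,0,0,0],
  [-1,0,0,-0.003,0,0,0],
  [-1,0,0,-0.002,0,0,0],
  [-1,0,0,-0.002,0,0,0],
  [-1,0,0,-0.002,0,0,0],
  [-1,0,0,-0.002,0,0,0],
  [-1,0,0,-0.002,0,0,0],
  [-1,0,0,0,0,0,0],
  [-1,0,0,0,0,0,0],
])

```text
time_s: 8.57
tcp_pos: [0.559, 0.0912, 0.1211]
eef_rot: [180.0, 0.0, -180.0]
contact_force: [0.3, -0.3, -1.7]
gripper_width: 0.0168
gripper_force: 20.0
```

Emit:
move_arm([
  [-1,0,0,-0.002,0,0,0],
  [-1,0,0,-0.002,0,0,0],
  [-1,0,0,-0.0015,0,0,0],
  [-1,0,0,-0.001,0,0,0],
  [-1,0,0,-0.001,0,0,0],
  [-1,0,0,0,0,0,0],
  [-1,0,0,0,0,0,0],
])

```text
time_s: 9.45
tcp_pos: [0.559, 0.0912, 0.1136]
eef_rot: [-180.0, 0.0, -180.0]
contact_force: [-0.5, -0.5, -3.0]
gripper_width: 0.0177
gripper_force: 20.0
```

Emit:
move_arm([
  [-1,0,0,-0.0005,0,0,0],
  [-1,0,0,-0.0005,0,0,0],
  [-1,0,0,0,0,0,0],
])

```text
time_s: 9.82
tcp_pos: [0.5589, 0.0912, 0.1125]
eef_rot: [-180.0, -0.0, -180.0]
contact_force: [-0.6, -0.2, -3.6]
gripper_width: 0.0169
gripper_force: 20.0
```

Emit:
move_arm([
  [-1,0,0,-0.0005,0,0,0],
  [-1,0,0,-0.0005,0,0,0],
  [-1,0,0,0,0,0,0],
  [-1,0,0,0,0,0,0],
])

```text
time_s: 10.32
tcp_pos: [0.5591, 0.0912, 0.1121]
eef_rot: [180.0, 0.0, -180.0]
contact_force: [-3.1, 0.5, 6.0]
gripper_width: 0.0171
gripper_force: 20.0
```

Emit:
move_arm([
  [-1,0,0,0.0005,0,0,0],
  [-0.5,0,0,0,0,0,0],
  [0,0,0,0,0,0,0],
  [0.4,0,0,0,0,0,0],
  [0.4,0,0,0,0,0,0],
  [0.4,0,0,0,0,0,0],
  [0.4,0,0,0.01,0,0,0],
  [0.4,0,0,0.02,0,0,0],
  [0.4,0,0,0.02,0,0,0],
  [0.4,-0.05,0,0.02,0,0,0],
  [0.4,-0.05,0,0,0,0,0],
  [0.4,-0.05,0,0,0,0,0],
  [0.4,0,0,0,0,0,0],
  [0.4,0,0,0,0,0,0],
  [0.4,0,0,0,0,0,0],
])

```text
time_s: 12.2
tcp_pos: [0.4098, 0.0914, 0.1823]
eef_rot: [-180.0, 0.0, -180.0]
contact_force: [0.8, 0.5, -0.4]
gripper_width: 0.0617
gripper_force: 0.0
```

Run:
```python
from h import *
s=telemetry.get_state();print(s["tcp_pos"],s["gripper_width"],s["contact_force"])
for n in("scene","top"):
    a=cap(n);W=cloud(a).reshape(-1,3)
    p=W[np.hypot(W[:,0]-.559,W[:,1]-.09)<.055]
    for nm,lo,hi,R in(('plate',.085,.098,.041),('collar',.104,.112,.02),('knob',.122,.138,.009)):
        q=p[(p[:,2]>lo)&(p[:,2]<hi)]
        if len(q)>8: print(n,nm,len(q),((q.min(0)+q.max(0))/2).round(4),np.ptp(q,0).round(4),circ(q,R),np.percentile(q[:,2],[5,50,95]).round(4))
    save({"img":cv2.resize(a["img"][110:280,150:390],None,fx=3,fy=3)},n+"5.png")
```

```text
[0.4097932  0.09142211 0.18228564] 0.061660554676514844 [ 0.80053817  0.5455966  -0.38735914]
scene plate 668 [0.5595 0.0887 0.0914] [0.0827 0.0834 0.0128] [0.5596 0.0885] [0.087  0.0932 0.0953]
scene collar 157 [0.5596 0.0887 0.108 ] [0.0387 0.0421 0.0074] [0.5598 0.0885] [0.1046 0.1085 0.1106]
scene knob 78 [0.56   0.0876 0.1286] [0.0182 0.0165 0.0131] [0.56   0.0883] [0.1236 0.132  0.134 ]
top plate 1020 [0.5578 0.0904 0.0914] [0.0815 0.0808 0.0124] [0.5574 0.0907] [0.0878 0.0911 0.0942]
top collar 183 [0.5575 0.0907 0.1076] [0.0397 0.0383 0.0069] [0.5572 0.0906] [0.1047 0.1074 0.1096]
top knob 79 [0.5576 0.0913 0.1291] [0.0177 0.0174 0.0104] [0.5575 0.0912] [0.127  0.131  0.1336]
```

View pics/scene5.png

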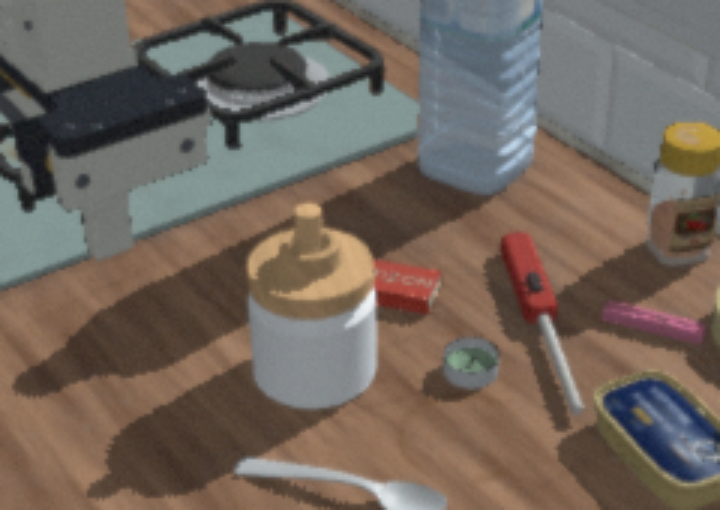

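Both lids are seated: knob top at 132 mm, collar top at 108 mm and plate at 92 mm, all as they should be. In the crop they sit level on the jar at (310,265). Next is the collar.

Emit:
move_arm([
  [0.4,0.03,0,0,0,0,0],
  [0.4,0.05,0,0,0,0,0],
  [0.4,0.045,0,0,0,0,0],
  [0.4,0.0245,0,0,0,0,0],
  [0.4,0,0,0,0,0,0],
  [0.4,0,0,-0.02,0,0,0],
  [0.4,0,0,-0.025,0,0,0],
  [0.4,0,0,-0.02,0,0,0],
  [0.4,0,0,-0.01,0,0,0],
  [0.4,0,0,-0.006,0,0,0],
  [0.4,0,0,0,0,0,0],
  [0.4,0,0,0,0,0,0],
  [0.4,0,0,0,0,0,0],
], force=12)

```text
time_s: 13.92
tcp_pos: [0.5588, 0.0913, 0.1016]
eef_rot: [180.0, 0.1, -180.0]
contact_force: [0.3, -0.3, 0.8]
gripper_width: 0.0616
gripper_force: 0.0
```

Emit:
move_arm([
  [0.4,0,-0.0001,-0.003,0,0,0],
  [0.4,0,0,-0.002,0,0,0],
  [0.4,0,0,-0.0015,0,0,0],
  [0.2,0,0,0,0,0,0],
  [0.05,0,0,0,0,0,0],
  [0,0,0,0,0,0,0],
  [-0.1,0,0,0,0,0,0],
  [-0.2,0,0,0,0,0,0],
  [-0.4,0,0,0,0,0,0],
  [-0.4,0,0,0,0,0,0],
  [-0.4,0,0,0,0,0,0],
], force=12)

```text
time_s: 15.3
tcp_pos: [0.5585, 0.0911, 0.0946]
eef_rot: [-180.0, 0.0, -180.0]
contact_force: [0.1, 0.6, 1.2]
gripper_width: 0.0389
gripper_force: 12.0
```

Run:
```python
from h import *
s=telemetry.get_state();print({k:s[k] for k in("tcp_pos","contact_force","moment","gripper_width","gripper_force")})
a=cap("scene");save({"img":cv2.resize(a["img"][110:280,150:390],None,fx=3,fy=3)},"s6.png")
```

```text
{'tcp_pos': array([0.55845743, 0.09110434, 0.09459659]), 'contact_force': array([0.1411417 , 0.57208907, 1.19934671]), 'moment': array([-0.07881863,  0.03118537, -0.00472511]), 'gripper_width': 0.03889618251026446, 'gripper_force': 12.000068665947765}
```

View pics/s6.png

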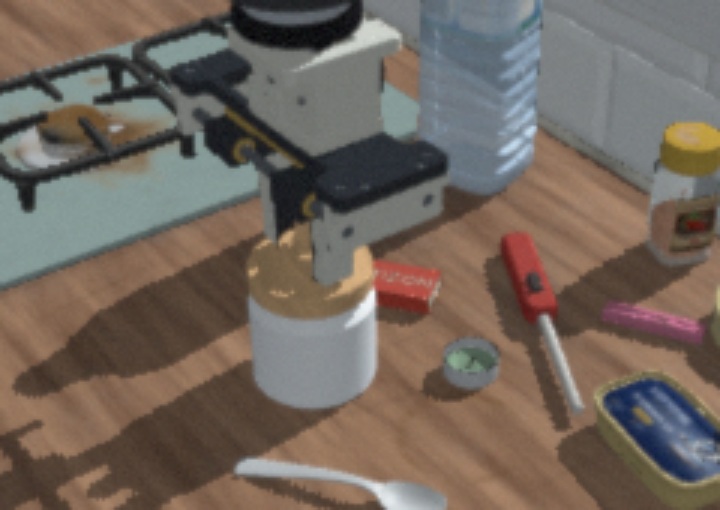

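The fingers hold the collar at (312,245), around the free knob, with the lids still level. Lifting straight up.

Emit:
move_arm([
  [-0.4,0,0,0,0,0,0],
  [-0.4,0,0,0.002,0,0,0],
  [-0.4,0,0,0.004,0,0,0],
  [-0.4,0,0,0.006,0,0,0],
  [-0.4,0,0,0.008,0,0,0],
  [-0.4,0,0,0.01,0,0,0],
  [-0.4,0,0,0.01,0,0,0],
  [-0.4,0,0,0.01,0,0,0],
  [-0.4,0,0,0.01,0,0,0],
  [-0.4,0,0,0.01,0,0,0],
  [-0.4,0,0,0.01,0,0,0],
  [-0.4,0,0,0.008,0,0,0],
  [-0.4,0,0,0.006,0,0,0],
  [-0.4,0,0,0.004,0,0,0],
  [-0.4,0,0,0.002,0,0,0],
  [-0.4,0,0,0,0,0,0],
  [-0.4,0,0,0,0,0,0],
  [-0.4,0,0,0,0,0,0],
  [-0.4,0,0,0,0,0,0],
], force=15)

```text
time_s: 17.73
tcp_pos: [0.5584, 0.0911, 0.1944]
eef_rot: [-180.0, -0.0, -180.0]
contact_force: [-0.6, -0.9, -1.7]
gripper_width: 0.0389
gripper_force: 15.0
```

Run:
```python
from h import *
s=telemetry.get_state();print({k:s[k] for k in("tcp_pos","eef_rot","contact_force","moment","gripper_width","gripper_force","qd")})
a=cap("scene");save({"img":cv2.resize(a["img"][80:280,150:390],None,fx=3,fy=3)},"s7.png")
W=cloud(a).reshape(-1,3);p=W[np.hypot(W[:,0]-.559,W[:,1]-.09)<.055]
for nm,lo,hi,R in(('flange',.083,.091,.035),('knob',.12,.138,.009),('plate',.176,.196,.041)):
    q=p[(p[:,2]>lo)&(p[:,2]<hi)]
    if len(q)>8: print(nm,len(q),((q.min(0)+q.max(0))/2).round(4),np.ptp(q,0).round(4),circ(q,R),np.percentile(q[:,2],[5,50,95]).round(4))
```

```text
{'tcp_pos': array([0.55842915, 0.09109447, 0.1944361 ]), 'eef_rot': array([-1.79994818e+02, -1.07114240e-02, -1.79957968e+02]), 'contact_force': array([-0.57986028, -0.89316102, -1.65849413]), 'moment': array([0.0031729 , 0.00623819, 0.03064781]), 'gripper_width': 0.038930820625493634, 'gripper_force': 14.99991085845977, 'qd': array([ 0.01358875, -0.07476199,  0.02379028,  0.01342917, -0.04923159,
       -0.00415028])}
flange 563 [0.5599 0.0896 0.087 ] [0.0697 0.0718 0.0079] [0.5599 0.0891] [0.0854 0.0893 0.0907]
knob 87 [0.5599 0.089  0.1278] [0.0175 0.0196 0.0148] [0.5597 0.0888] [0.1215 0.1309 0.1347]
plate 720 [0.5595 0.0874 0.1858] [0.0811 0.0804 0.0196] [0.5592 0.088 ] [0.1792 0.1924 0.1943]
```

View pics/s7.png

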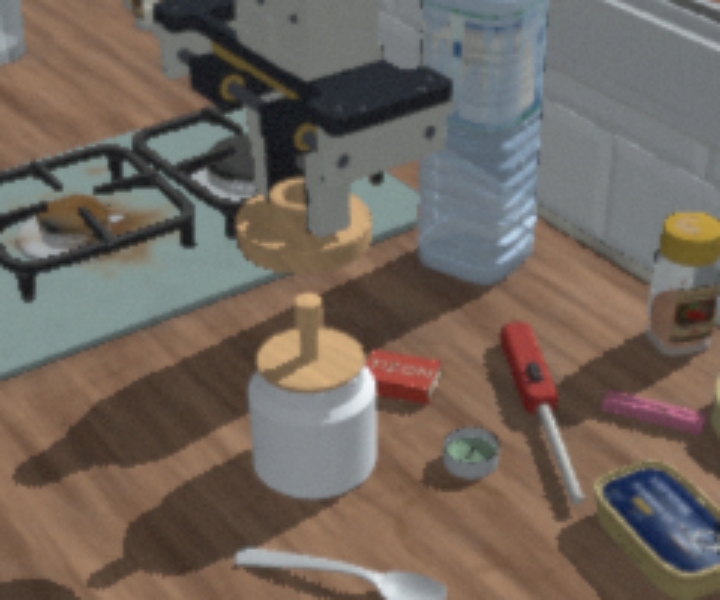

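The outer lid is held level at (305,230), 100 mm up. The inner lid is seated at (310,355), with its flange and knob at the same place and height as before, and the bystanders have not moved.

```bash
python3 -c "
from h import *
print(workorder.close_job())"
```

```text
the job is handed in; nothing more can be done
None
```

The job is handed in: the inner lid is seated in the jar, and the arm is holding the outer lid level by its collar, about 10 cm above where it sat, with everything else where it stood.

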